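Light the bead: lift the bead carrier, turn it a quarter turn and hold it over the lamp

TASK

Take the bead carrier by its blue handle bar and lift it out of its holder cup without turning it, then turn it a quarter turn (either way) so that the bar lies square across the length of the stand, and hold it over the lamp at the stand's other end, the foot of its clear stem over the middle of the lamp and about 20 mm above it. Keep the dish level and the loose bead in its middle all the way, do not touch the bead or disturb the things around, and finish still holding the carrier there, steady and touching nothing but your gripper.

Things in the scene. Friction and masses are not known exactly. Their poses are not given: they have to be found in the camera images.
- stand: Fixed grey viewing stand on the bench: base plate 270 x 100 mm, 12 mm thick, origin at the centre of its underside. Its x axis runs along its length (red stripe between cup and lamp): the black holder cup stands at x = -80 mm, the round lamp at x = +80 mm, both at y = 0; z is up. Any yaw.
- mouth (a point): Centre of the mouth of the black holder cup (outside diameter 44 mm, 60 mm tall, mouth 72 mm above the bench; round bore 15 mm, 57 mm deep). The carrier's stem starts standing loosely in it.
- lamp (a point): Centre of the flat lit face of the lamp, a disc of 64 mm diameter whose face lies 20 mm above the bench (8 mm above the base plate).
- carrier: Loose bead carrier, 0.2 kg; origin at the foot of its stem, z up the stem, x along the handle bar (at the start along the stand's x). Clear stem 12 mm thick; its collar (30 mm wide) 55 mm above the foot rests on the cup's mouth, foot 55 mm down in the cup. White dish on top, 90 mm diameter, rim 103 mm above the foot; aluminium uprights at x = +-47 mm carry the bar over it.
- bar (a point): Middle of the blue handle bar, 163 mm above the foot. The bar runs along the carrier's x axis, 99 mm long, 12 mm wide (y), 14 mm tall, 89 mm free between the uprights; its underside is 42 mm above the top of the bead. Grip it across, from above, at its middle.
- dish (a point): Middle of the dish's upper face, 92 mm above the foot. The face is a shallow cone rising outwards by 6 degrees, so the bead rolls off the middle when the dish leans by more than that or is moved with jerks.
- bead_center (a point): Centre of the loose amber glass bead, 22 mm in diameter, about 15 g, lying in the middle of the dish.
- dropper: Bystander: small amber dropper bottle, 30 mm diameter, 62 mm tall, beside the stand; origin at its foot.
- slidebox: Bystander: green open slide box, 85 x 60 x 30 mm, beside the stand; origin under its centre.
- petri: Bystander: shallow glass dish, 90 mm diameter, 16 mm tall, beside the stand; origin under its centre.
- marker: Bystander: blue marker pen with white cap lying flat, about 120 mm long and 15 mm thick, beside the stand; origin under its middle.
- notebook: Bystander: teal notebook, 150 x 210 x 12 mm; origin under its centre.
- objective: Bystander: dark steel objective lens standing upright, 32 mm diameter, 48 mm tall; origin at its foot.
- beaker: Bystander: glass beaker, 68 mm diameter, 85 mm tall; origin at its foot.
There are look-alikes about, which are no part of the job. Of the things like the carrier, leave any that is yellow; of the rest the smaller one is meant.

How it is judged:
On the way, in this order (a step that is already met when the one before it is completed fails the run):
1. the carrier is lifted clear of the holder cup, not yet turned, the bead in its dish (z of carrier in the frame of mouth above 0.003 m and contact force between carrier and stand below 0.2 N and contact force between the fingers and carrier above 0.5 N and angle between the x axis of carrier and the x axis of stand, either way round below 0.5 rad and horizontal distance between bead_center and dish below 0.018 m), for 0.1 s.
2. the carrier is turned a quarter turn in the air, the bead in the middle of its dish (z of carrier in the frame of lamp above 0.003 m and contact force between carrier and stand below 0.2 N and angle between the x axis of carrier and the y axis of stand, either way round below 0.17 rad and horizontal distance between bead_center and dish below 0.012 m), for 0.2 s.
At the end, for the whole second after the job is handed in: Held by the gripper alone, at rest: foot 8-40 mm above the lamp's face and within 15 mm of its axis, bar square across the stand within 0.17 rad, dish level within 0.08 rad, bead within 10 mm of the dish's middle; carrier not touching stand or lamp (z of carrier in the frame of lamp between 0.008 and 0.04 m and horizontal distance between carrier and lamp below 0.015 m and angle between the x axis of carrier and the y axis of stand, either way round below 0.17 rad and angle between carrier's own z axis and vertical below 0.08 rad and horizontal distance between bead_center and dish below 0.01 m and height (world z) of bead_center above 0.1 m and contact force between the fingers and carrier above 0.5 N and contact force between carrier and stand below 0.2 N and linear speed of carrier below 0.02 m/s and angular speed of carrier below 0.2 rad/s); the arm keeps its last pose, push and grip.
It fails at once if the bead rolls away from the middle of the dish (more than 18 mm) (horizontal distance between bead_center and dish above 0.018 m).
It fails at once if the dish is tipped (more than 0.25 rad) (angle between carrier's own z axis and vertical above 0.25 rad).
It fails at once if the bead is touched by the robot (contact force between the arm and bead above 0.1 N).
It fails at once if the bead is touched by the gripper (contact force between the fingers and bead above 0.1 N).
It fails at once if one of the things around is disturbed (moved more than 20 mm) (distance of any of dropper, slidebox, petri, marker, notebook, objective, beaker from where it was at the start of the episode above 0.02 m).
It also fails if it takes over 48 s, if anything falls off the work surface, if the arm or the gripper's body presses on something with over 40 N, if the wrist force passes 120 N, or if a joint passes its speed limit or range.

ROBOT

A 7-joint arm with a two-finger parallel gripper is mounted at the origin on the work surface. World frame = base frame: x ahead of the robot, y to its left, z up, the work surface at z = 0. Lengths are in m, angles in rad, forces in N, time in s.
With the tool pointing down it reaches from about 0.425 to 0.925 m from the base axis. Payload 6.8 kg.
Tool frame: the origin (TCP) lies midway between the tips of the shut fingers; the grasp point (between the pads) lies 19 mm behind it (manip.grasp_offset is the distance from the TCP to the grasp point, in m); z points along the fingers, y is the direction in which the jaws open and shut (so a half turn about z gives the same grasp; the last joint's range is limited). The gripper opens to 88 mm and grips with 3 to 60 N. Pads are 20 mm wide; open, the fingers measure 115 mm over their backs; the gripper's body (75 mm by 178 mm) begins 61 mm behind the grasp point.
Start: joints at [-1.447, 0.477, 0.022, 1.555, -0.011, 1.109, -0.083], TCP at [0.155, 0.657, 0.223] pointing down, gripper open.
Joint ranges: [-2.96, 2.96], [-0.34, 2.1], [-1.41, 1.46], [0.24, 2.44], [-1.37, 4.51], [0.17, 1.92], [-2.96, 2.96]. Speed limits (rad/s): [2.39, 2.39, 3.14, 3.14, 3.14, 3.14, 3.14].

INTERFACE

Orientations are given as a unit quaternion [w, x, y, z].
In Python, from rig import manip gives the robot as it stands. The module is installed in compiled form; this text tells all that it offers.
- The arm moves only by the tool carry_out, never from a script. Its argument "deltas" is a list of rows, each an object of numbers: "tx", "ty", "tz": the shift along the world's x, y, z as a fraction of full scale; "yaw": the turn about the world's z as a fraction of full scale. A call has 1 to 5 rows; each row is the pose to reach, as a shift and turn from the pose commanded when the call began; what a row does not reach only later rows make up. Full scale, the value 1, is 0.15 m for a shift and 120 degrees for a turn. A row lasts 1/12 s, in which the tool goes at most 41.7 mm and 7.16 degrees, less where a joint would pass 70% of its speed; a pose out of reach is approached as far as the arm can. A call with a number of a shift or a turn outside -1 to 1 is refused whole. A call with a gripper value outside its range is refused whole. "grip" is the opening, from -1 (shut) to 1 (fully open), set as the call begins (left out, the last holds). The fingers move at their own pace and stop on an object; the grip force is fixed at half the most. Time passes only in rows, so rows that repeat a pose let the fingers close. It gives the time, the measured TCP pose, the force and the opening at its end, in the units of the state.
- manip.state(): the state, without advancing time (a new reading comes with each control period).
- manip.get_image(name): name is "scene" or "side" or "wrist"; returns (picture, depth): 400x640x3 uint8, blue, green, red; 400x640 float32, m along the optical axis (not along the pixel's ray), 0 where there is no reading.
- manip.calibration(name): a dict with "fx", "fy", "cx", "cy" (pixels), "view" (4x4, takes a point from world to camera coordinates). Camera axes: x right, y down, z forward; pixel columns grow to the right and rows downward; lengths in m; the calibration is good to about 2 mm. A picture is of the moment at which its call begins: read the wrist's pose just before it. calibration takes no time and is no camera call; for the wrist camera it gives the pose at the moment of the call.
- manip.close_job(): hands the job in, once; it reports no verdict.
The state is a dict: "clock": time; "joints": joint angles; "dq": joint speeds; "effort": joint torques, N m; "tool_pos": TCP position; "orientation": TCP orientation; "force": force on the tool from outside, world axes, zero at the start; "moment": the same for the moment, N m; "opening": finger opening in m.
Only numpy, scipy, OpenCV 4.12 (cv2) and the standard library are available. Lean on these libraries where they do the work, as an engineer would, in place of code of your own. Each camera call takes 0.05 s, during which the arm holds its last target. There are 200 camera calls.

## Working session

There is one attempt and no reset: what is moved stays moved. The work goes in short steps, Python scripts to look and compute and a tool call to move; the robot and the scene stay as the last step left them, time stands still between calls to the robot, and variables do not carry over. Pictures are saved under pics/ and viewed, about 8 in all and at most 12, crops included, and the job is handed in when it is done.

Besides the shell and the picture viewer there is one more tool, called after "Request:" as name(argument=value, ...) on one line, values as JSON. carry_out: Moves the arm, as the interface text tells. Its arguments: {"type":"object","properties":{"deltas":{"type":"array"},"grip":{"type":"number"}},"required":["deltas"]}

```bash
mkdir -p pics; cat > h.py <<'E'
from rig import manip
import numpy as np, cv2
def snap(n,tag):
    c=manip.calibration(n); p,d=manip.get_image(n); np.savez(f'pics/{tag}.npz',p=p,d=d,view=c['view'],k=[c['fx'],c['fy'],c['cx'],c['cy']])
    cv2.imwrite(f'pics/{tag}.png',p); return p
def pt(tag,u,v,r=1,z=None):
    f=np.load(f'pics/{tag}.npz'); fx,fy,cx,cy=f['k']; W=np.linalg.inv(f['view'])
    ray=np.array([(u-cx)/fx,(v-cy)/fy,1])
    if z is None:
        d=f['d'][v-r:v+r+1,u-r:u+r+1]; d=np.median(d[d>0]) if (d>0).any() else 0
    else:
        R=W[:3,:3]@ray; d=(z-W[2,3])/R[2]
    return (W[:3,:3]@(ray*d)+W[:3,3]).round(4)
E
python3 - <<'E'
from h import *
print(manip.state())
a=snap('scene','s1');b=snap('side','d1')
cv2.imwrite('pics/both.png',np.vstack([a,b])[:, :])
E
```

```text
{'clock': 0.0, 'joints': array([-1.44711702,  0.47780269,  0.02235312,  1.556428  , -0.01148827,
        1.10929007, -0.08306131]), 'dq': array([ 4.34954300e-04,  7.31634113e-05, -8.07571321e-05,  2.67228689e-03,
        1.35335494e-03,  1.49432486e-03, -5.15256395e-04]), 'effort': array([ 3.00403808e-04, -5.82862043e+01,  1.53497525e+00, -2.72598284e+01,
       -5.43484034e-02,  1.73706334e-02,  1.64143748e-04]), 'tool_pos': array([0.15494385, 0.65636758, 0.22169015]), 'orientation': array([-2.91068164e-05,  1.15603610e-01,  9.93295019e-01, -8.99383288e-04]), 'force': array([0.16318852, 1.07319507, 0.20513895]), 'moment': array([ 0.0509967 ,  0.00047544, -0.00162557]), 'opening': 0.08760232304043933}
```

View pics/s1.png

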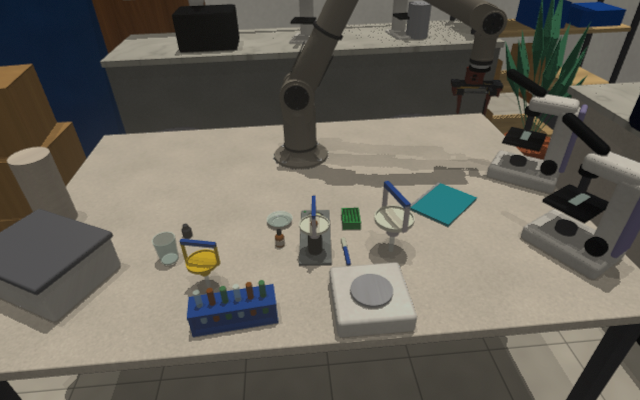

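View pics/d1.png

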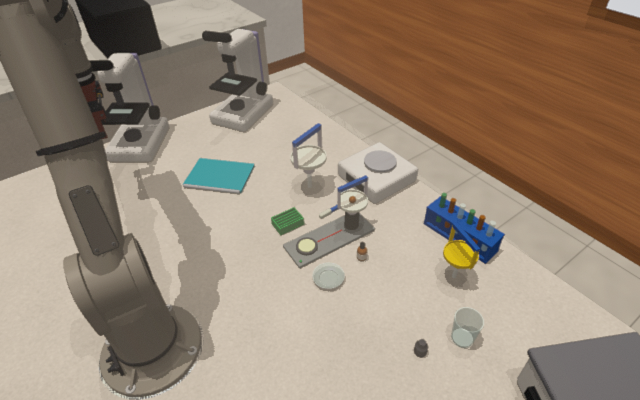

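Candidates in the scene view: the yellow carrier at (202,262) is excluded. That leaves a large white one at (394,215) and the small white one in the cup on the stand at (314,220), which is (352,195) in the side view. I choose the small one on the stand. Next, an enlarged crop to check this and measure.

```bash
python3 - <<'E'
from h import *
a=cv2.imread('pics/s1.png')[190:270,260:420]; b=cv2.imread('pics/d1.png')[165:275,270:390]
a=cv2.resize(a,(800,400),interpolation=2); b=cv2.resize(b,None,fx=5,fy=5,interpolation=2)
cv2.imwrite('pics/c1.png',b); 
for n,t in(('scene','s1'),('side','d1')):
    f=np.load(f'pics/{t}.npz');W=np.linalg.inv(f['view']);print(n,W[:3,3],f['k'])
d='d1'
print('lamp',pt(d,306,246),pt(d,306,246,z=.02))
for u,v in((341,189),(353,184),(365,180)): print('bar',pt(d,u,v,0),pt(d,u,v,z=.187))
print('bead',pt(d,352,199,0)); 
for u,v in((312,196),(314,206),(315,214)): print('scbar',pt('s1',u,v,0),pt('s1',u,v,z=.187))
E
```

```text
scene [ 1.60668825 -0.04509969  0.8842364 ] [416.06355284 416.06355284 317.1582315  201.20119193]
side [ 0.02178365 -0.69342146  0.98863868] [438.53708928 438.53708928 327.34144815 193.62918574]
lamp [0.4736 0.0196 0.0198] [0.4736 0.0195 0.02  ]
bar [0.5937 0.0091 0.1828] [0.5908 0.0055 0.187 ]
bar [0.6327 0.0042 0.1835] [0.6301 0.0012 0.187 ]
bar [0.6763 0.0028 0.1762] [ 0.6676 -0.0065  0.187 ]
bead [0.6315 0.0048 0.1265]
scbar [0.5921 0.0099 0.1844] [0.5959 0.0097 0.187 ]
scbar [0.6439 0.0117 0.185 ] [0.6468 0.0116 0.187 ]
scbar [0.6816 0.0115 0.1845] [0.6848 0.0113 0.187 ]
```

View pics/c1.png

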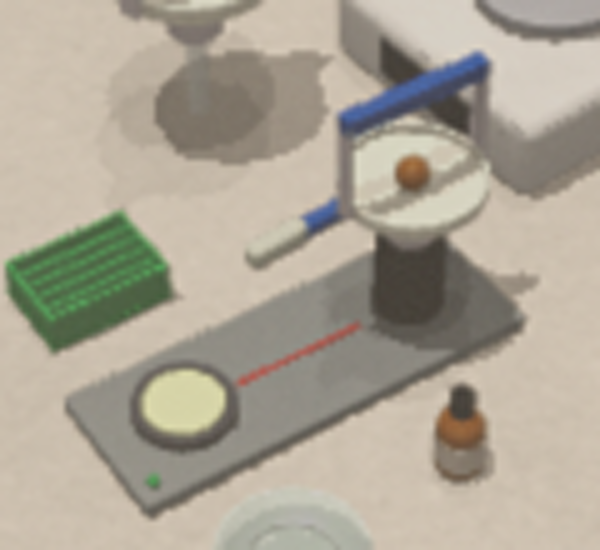

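The crop shows the white dish with its amber bead in the black cup on the grey stand, with the lamp at the other end. That confirms the choice. Now the stand's yaw and the neighbour's clearance.

```bash
python3 - <<'E'
from h import *
cr=lambda x,y:(270+x/5-.4,165+y/5-.4)
for x,y in((68,403),(150,511),(523,318),(238,383),(360,324),(185,402)):
    u,v=cr(x,y); print(pt('d1',u,v,z=.02 if x==185 else .012))
for u,v in((295,157),(320,128),(308,158)): print('big',pt('d1',u,v,1))
for u,v in((387,187),(408,204)): print('big',pt('s1',u,v,1))
# blue bar points by colour, from both cameras
for t,(u0,u1,v0,v1) in (('d1',(336,370,175,192)),('s1',(308,318,194,216))):
    p=np.load(f'pics/{t}.npz')['p'].astype(int); P=[]
    for v in range(v0,v1):
        for u in range(u0,u1):
            b,g,r=p[v,u]
            if b>r+40 and b>g+30:
                q=pt(t,u,v,0)
                if .16<q[2]<.2:P.append(q)
    P=np.array(P); xy=P[:,:2]; c=(xy.min(0)+xy.max(0))/2; w=np.linalg.svd(xy-xy.mean(0))[2][0]
    print(t,len(P),P.mean(0),c,np.degrees(np.arctan(w[1]/w[0])),P.min(0),P.max(0))
E
```

```text
[0.4263 0.0692 0.012 ]
[ 0.4188 -0.0261  0.012 ]
[ 0.6821 -0.0444  0.012 ]
[0.5143 0.0202 0.012 ]
[0.6009 0.0129 0.012 ]
[0.4772 0.0215 0.02  ]
big [0.5881 0.2284 0.1646]
big [0.7048 0.2543 0.2089]
big [0.6498 0.2492 0.1186]
big [0.6106 0.2293 0.2105]
big [0.7106 0.264  0.2177]
d1 90 [0.63429222 0.00920667 0.18570889] [0.63455 0.00885] -4.743028987510252 [ 5.877e-01 -4.000e-04  1.821e-01] [0.6814 0.0181 0.1898]
s1 66 [0.64224091 0.00951667 0.18480152] [0.6396 0.0093] -3.8008904684586833 [0.5921 0.0027 0.1823] [0.6871 0.0159 0.1879]
```

Request:
carry_out(deltas=[{"tz": 0.28}, {"tz": 0.56}, {"tz": 0.84}, {"tz": 0.9}, {"tz": 0.9}], grip=1)

```text
validation failed for argument at $.de...
```

Request:
carry_out(deltas=[{"tx": 0, "ty": 0, "tz": 0.28, "yaw": 0}, {"tx": 0, "ty": 0, "tz": 0.56, "yaw": 0}, {"tx": 0, "ty": 0, "tz": 0.84, "yaw": 0}, {"tx": 0, "ty": 0, "tz": 0.9, "yaw": 0}, {"tx": 0, "ty": 0, "tz": 0.9, "yaw": 0}], grip=1)

```text
clock: 0.52
tool_pos: [0.1555, 0.6586, 0.3622]
orientation: [0.0, 0.116, 0.993, 0.004]
force: [0.3, 0.8, -0.5]
opening: 0.0882
```

Request:
carry_out(deltas=[{"tx": 0.13, "ty": -0.18, "tz": 0, "yaw": 0}, {"tx": 0.26, "ty": -0.36, "tz": 0, "yaw": 0}, {"tx": 0.4, "ty": -0.54, "tz": 0, "yaw": 0}, {"tx": 0.53, "ty": -0.72, "tz": 0, "yaw": 0}, {"tx": 0.67, "ty": -0.9, "tz": 0, "yaw": 0}])

```text
clock: 0.93
tool_pos: [0.2558, 0.5198, 0.3555]
orientation: [-0.0, 0.115, 0.993, -0.002]
force: [-0.4, 0.3, 0.7]
opening: 0.088
```

Request:
carry_out(deltas=[{"tx": 0.13, "ty": -0.18, "tz": 0, "yaw": 0}, {"tx": 0.26, "ty": -0.36, "tz": 0, "yaw": 0}, {"tx": 0.4, "ty": -0.54, "tz": 0, "yaw": 0}, {"tx": 0.53, "ty": -0.72, "tz": 0, "yaw": 0}, {"tx": 0.67, "ty": -0.9, "tz": 0, "yaw": 0}])

```text
clock: 1.35
tool_pos: [0.3561, 0.3848, 0.3558]
orientation: [-0.001, 0.115, 0.993, -0.001]
force: [0.3, 0.2, 0.7]
opening: 0.0879
```

Request:
carry_out(deltas=[{"tx": 0.13, "ty": -0.18, "tz": 0, "yaw": 0}, {"tx": 0.26, "ty": -0.36, "tz": 0, "yaw": 0}, {"tx": 0.4, "ty": -0.54, "tz": 0, "yaw": 0}, {"tx": 0.53, "ty": -0.72, "tz": 0, "yaw": 0}, {"tx": 0.67, "ty": -0.9, "tz": 0, "yaw": 0}])

```text
clock: 1.77
tool_pos: [0.4564, 0.25, 0.3558]
orientation: [-0.001, 0.116, 0.993, -0.001]
force: [0.1, 0.9, -0.5]
opening: 0.0879
```

Request:
carry_out(deltas=[{"tx": 0.13, "ty": -0.18, "tz": 0, "yaw": 0.015}, {"tx": 0.26, "ty": -0.36, "tz": 0, "yaw": 0.03}, {"tx": 0.4, "ty": -0.54, "tz": 0, "yaw": 0.045}, {"tx": 0.53, "ty": -0.72, "tz": 0, "yaw": 0.06}, {"tx": 0.53, "ty": -0.72, "tz": 0, "yaw": 0.073}])

```text
clock: 2.18
tool_pos: [0.5383, 0.1364, 0.3559]
orientation: [-0.0, 0.043, 0.999, -0.002]
force: [0.8, -0.6, 0.5]
opening: 0.0878
```

```bash
python3 - <<'E'
from h import *
snap('wrist','w1'); s=manip.state(); print(s['joints'].round(3),s['tool_pos'],s['orientation'].round(4),s['clock'])
f=np.load('pics/w1.npz'); W=np.linalg.inv(f['view']);print(W.round(3))
E
```

```text
[-0.717  0.179  0.412  1.688 -0.072  1.293  1.196] [0.53688279 0.13963605 0.35576968] [-9.000e-04  4.150e-02  9.991e-01 -1.500e-03] 2.2333
[[ 0.086  0.961  0.263  0.467]
 [ 0.996 -0.082 -0.028  0.144]
 [-0.005  0.264 -0.964  0.518]
 [ 0.     0.     0.     1.   ]]
```

View pics/w1.png

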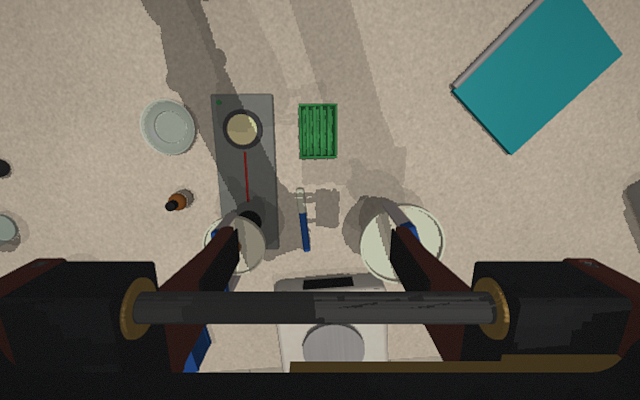

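The wrist view shows the lamp at (242,128), the stripe at (247,175) and the carrier's dish at (235,242), partly hidden by a finger. I'll move over the bar and then refine.

Request:
carry_out(deltas=[{"tx": 0.16, "ty": -0.22, "tz": 0, "yaw": 0}, {"tx": 0.32, "ty": -0.44, "tz": 0, "yaw": 0}, {"tx": 0.48, "ty": -0.66, "tz": 0, "yaw": 0}, {"tx": 0.65, "ty": -0.88, "tz": 0, "yaw": 0}, {"tx": 0.65, "ty": -0.88, "tz": -0.2, "yaw": 0}])

```text
clock: 2.65
tool_pos: [0.6384, 0.0038, 0.3309]
orientation: [0.005, 0.044, 0.999, -0.002]
force: [-0.4, -0.9, 0.7]
opening: 0.088
```

Request:
carry_out(deltas=[{"tx": 0, "ty": 0, "tz": -0.15, "yaw": 0}, {"tx": 0, "ty": 0, "tz": -0.15, "yaw": 0}, {"tx": 0, "ty": 0, "tz": -0.15, "yaw": 0}, {"tx": 0, "ty": 0, "tz": -0.15, "yaw": 0}])

```text
clock: 2.98
tool_pos: [0.6336, 0.0131, 0.3057]
orientation: [0.0, 0.039, 0.999, 0.0]
force: [0.2, 0.7, 0.2]
opening: 0.088
```

```bash
python3 - <<'E'
from h import *
s=manip.state();print(s['joints'].round(3),s['tool_pos'],s['orientation'].round(4),s['clock'])
for t,n in(('w2','wrist'),('s2','scene'),('d2','side')): snap(n,t)
print('lamp w1',pt('w1',242,128),pt('w1',242,128,z=.02))
a=cv2.imread('pics/w2.png'); b=cv2.resize(cv2.imread('pics/s2.png')[160:280,250:410],None,fx=2.5,fy=2.5)
b2=cv2.resize(cv2.imread('pics/d2.png')[130:250,280:440],None,fx=2.5,fy=2.5)
r=np.zeros((580,800,3),np.uint8); r[:300,:400]=b; r[:300,400:]=b2; r[300:550,:400]=cv2.resize(a,(400,250))
cv2.imwrite('pics/m2.png',r)
p=np.load('pics/w2.npz')['p'].astype(int); m=(p[...,0]>p[...,2]+40)&(p[...,0]>p[...,1]+30)
P=np.array([pt('w2',u,v,0) for v,u in zip(*np.nonzero(m))]); P=P[(P[:,2]>.17)&(P[:,2]<.2)&(abs(P[:,1])<.05)]
if len(P): 
  x=P-P.mean(0); print(len(P),P.mean(0),P.min(0),P.max(0),np.polyfit(P[:,0],P[:,1],1))
E
```

```text
[-0.475  0.368  0.483  1.584 -0.178  1.233  1.533] [0.63355134 0.01311309 0.30569762] [0.000e+00 3.880e-02 9.992e-01 2.000e-04] 2.9833
lamp w1 [0.477  0.0239 0.0204] [0.477  0.0238 0.02  ]
1044 [0.63328276 0.01072577 0.1870795 ] [0.5891 0.0019 0.1848] [0.6873 0.0192 0.1893] [-0.07766528  0.05990985]
```

View pics/m2.png

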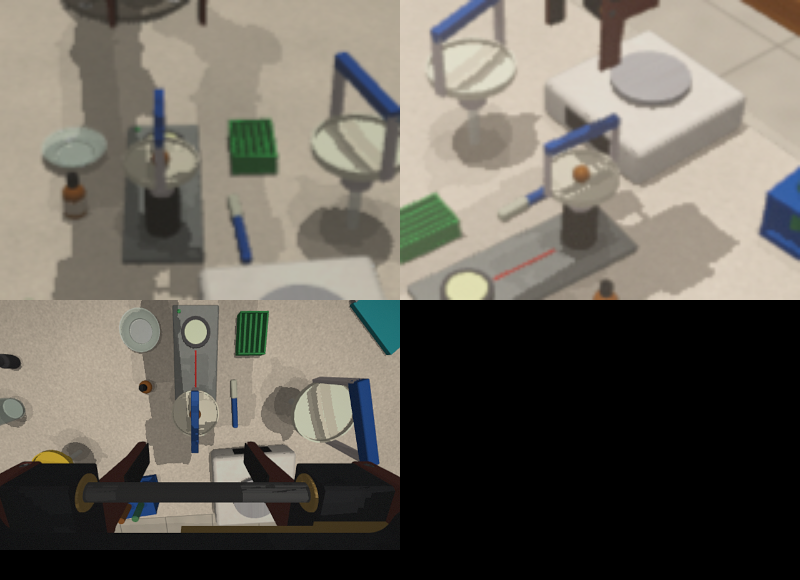

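The bar lies between the open fingers: wrist composite (195,420), centre about (0.638, 0.010), yaw −4.4°. I'll correct and descend.

Request:
carry_out(deltas=[{"tx": 0.02, "ty": -0.018, "tz": -0.1, "yaw": 0}, {"tx": 0.025, "ty": -0.018, "tz": -0.2, "yaw": 0}, {"tx": 0.025, "ty": -0.018, "tz": -0.3, "yaw": 0}, {"tx": 0.025, "ty": -0.018, "tz": -0.4, "yaw": 0}, {"tx": 0.025, "ty": -0.018, "tz": -0.5, "yaw": 0}])

```text
clock: 3.55
tool_pos: [0.6379, 0.0097, 0.2308]
orientation: [0.001, 0.039, 0.999, 0.0]
force: [0.0, -0.5, -0.1]
opening: 0.0878
```

Request:
carry_out(deltas=[{"tx": 0, "ty": 0, "tz": -0.1, "yaw": 0}, {"tx": 0, "ty": 0, "tz": -0.2, "yaw": 0}, {"tx": 0, "ty": 0, "tz": -0.3, "yaw": 0}, {"tx": 0, "ty": 0, "tz": -0.3, "yaw": 0}, {"tx": 0, "ty": 0, "tz": -0.3, "yaw": 0}])

```text
clock: 3.97
tool_pos: [0.6374, 0.0096, 0.1856]
orientation: [-0.0, 0.039, 0.999, 0.0]
force: [0.4, 0.4, -0.2]
opening: 0.0879
```

Request:
carry_out(deltas=[{"tx": 0, "ty": 0, "tz": -0.06, "yaw": 0}, {"tx": 0, "ty": 0, "tz": -0.12, "yaw": 0}, {"tx": 0, "ty": 0, "tz": -0.165, "yaw": 0}, {"tx": 0, "ty": 0, "tz": -0.165, "yaw": 0}, {"tx": 0, "ty": 0, "tz": -0.165, "yaw": 0}])

```text
clock: 4.38
tool_pos: [0.637, 0.0093, 0.1599]
orientation: [-0.001, 0.039, 0.999, -0.0]
force: [0.1, 1.1, 0.4]
opening: 0.0877
```

Request:
carry_out(deltas=[{"tx": 0, "ty": 0, "tz": 0, "yaw": 0}, {"tx": 0, "ty": 0, "tz": 0, "yaw": 0}, {"tx": 0, "ty": 0, "tz": 0, "yaw": 0}, {"tx": 0, "ty": 0, "tz": 0, "yaw": 0}, {"tx": 0, "ty": 0, "tz": 0, "yaw": 0}], grip=-0.6)

```text
clock: 4.8
tool_pos: [0.6374, 0.0093, 0.1606]
orientation: [0.0, 0.039, 0.999, 0.0]
force: [1.3, -0.4, 0.5]
opening: 0.0575
```

```bash
python3 - <<'E'
from h import *
s=manip.state();print(s['tool_pos'],s['orientation'].round(4),s['opening'],s['clock'])
for t,n in(('w3','wrist'),('s3','scene'),('d3','side')): snap(n,t)
r=np.zeros((600,800,3),np.uint8)
r[:300,:400]=cv2.resize(cv2.imread('pics/s3.png')[190:250,275:355],(400,300)); r[:300,400:]=cv2.resize(cv2.imread('pics/d3.png')[165:225,310:390],(400,300)); r[300:,:400]=cv2.resize(cv2.imread('pics/w3.png')[100:340,160:480],(400,300))
cv2.imwrite('pics/m3.png',r)
E
```

```text
[0.63742376 0.00925569 0.16063014] [2.000e-04 3.950e-02 9.992e-01 0.000e+00] 0.05748136631133198 4.8
```

View pics/m3.png

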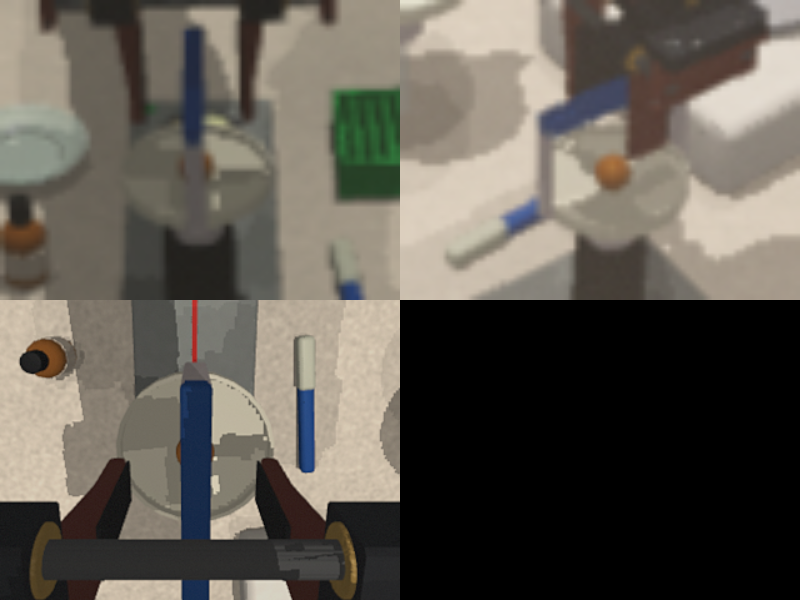

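The fingers straddle the bar evenly: the bar is at composite x≈196 between fingers at about 125 and 262. The bead is centred. Closing now.

Request:
carry_out(deltas=[{"tx": 0, "ty": 0, "tz": 0, "yaw": 0}, {"tx": 0, "ty": 0, "tz": 0, "yaw": 0}, {"tx": 0, "ty": 0, "tz": 0, "yaw": 0}, {"tx": 0, "ty": 0, "tz": 0, "yaw": 0}, {"tx": 0, "ty": 0, "tz": 0, "yaw": 0}], grip=-0.63)

```text
clock: 5.37
tool_pos: [0.6373, 0.0093, 0.1604]
orientation: [-0.0, 0.039, 0.999, -0.0]
force: [-0.0, 1.0, 0.6]
opening: 0.0172
```

Request:
carry_out(deltas=[{"tx": 0, "ty": 0, "tz": 0, "yaw": 0}, {"tx": 0, "ty": 0, "tz": 0, "yaw": 0}, {"tx": 0, "ty": 0, "tz": 0, "yaw": 0}, {"tx": 0, "ty": 0, "tz": 0, "yaw": 0}, {"tx": 0, "ty": 0, "tz": 0, "yaw": 0}])

```text
clock: 5.78
tool_pos: [0.6373, 0.0093, 0.1604]
orientation: [-0.0, 0.039, 0.999, 0.0]
force: [0.1, -0.7, 0.1]
opening: 0.0162
```

Request:
carry_out(deltas=[{"tx": 0, "ty": 0, "tz": 0, "yaw": 0}, {"tx": 0, "ty": 0, "tz": 0, "yaw": 0}, {"tx": 0, "ty": 0, "tz": 0, "yaw": 0}, {"tx": 0, "ty": 0, "tz": 0, "yaw": 0}, {"tx": 0, "ty": 0, "tz": 0, "yaw": 0}], grip=-0.72)

```text
clock: 6.2
tool_pos: [0.6373, 0.0093, 0.1604]
orientation: [0.0, 0.039, 0.999, 0.0]
force: [0.4, -0.3, 0.6]
opening: 0.0124
```

Request:
carry_out(deltas=[{"tx": 0, "ty": 0, "tz": 0, "yaw": 0}, {"tx": 0, "ty": 0, "tz": 0, "yaw": 0}, {"tx": 0, "ty": 0, "tz": 0, "yaw": 0}, {"tx": 0, "ty": 0, "tz": 0, "yaw": 0}, {"tx": 0, "ty": 0, "tz": 0, "yaw": 0}], grip=-1)

```text
clock: 6.62
tool_pos: [0.6373, 0.0092, 0.1604]
orientation: [-0.0, 0.039, 0.999, 0.0]
force: [0.6, 0.1, -0.3]
opening: 0.0119
```

Request:
carry_out(deltas=[{"tx": 0, "ty": 0, "tz": 0, "yaw": 0}, {"tx": 0, "ty": 0, "tz": 0, "yaw": 0}, {"tx": 0, "ty": 0, "tz": 0, "yaw": 0}, {"tx": 0, "ty": 0, "tz": 0, "yaw": 0}, {"tx": 0, "ty": 0, "tz": 0, "yaw": 0}])

```text
clock: 7.03
tool_pos: [0.6373, 0.0092, 0.1604]
orientation: [-0.0, 0.039, 0.999, -0.0]
force: [-0.1, -0.6, -0.9]
opening: 0.0119
```

Gripped at 11.9 mm opening, which matches the bar's 12 mm width. Gentle vertical lift.

Request:
carry_out(deltas=[{"tx": 0, "ty": 0, "tz": 0.006, "yaw": 0}, {"tx": 0, "ty": 0, "tz": 0.016, "yaw": 0}, {"tx": 0, "ty": 0, "tz": 0.03, "yaw": 0}, {"tx": 0, "ty": 0, "tz": 0.048, "yaw": 0}, {"tx": 0, "ty": 0, "tz": 0.068, "yaw": 0}])

```text
clock: 7.45
tool_pos: [0.6372, 0.0092, 0.1708]
orientation: [-0.0, 0.039, 0.999, -0.0]
force: [0.3, -0.3, -2.4]
opening: 0.0119
```

Request:
carry_out(deltas=[{"tx": 0, "ty": 0, "tz": 0.02, "yaw": 0}, {"tx": 0, "ty": 0, "tz": 0.04, "yaw": 0}, {"tx": 0, "ty": 0, "tz": 0.06, "yaw": 0}, {"tx": 0, "ty": 0, "tz": 0.08, "yaw": 0}, {"tx": 0, "ty": 0, "tz": 0.1, "yaw": 0}])

```text
clock: 7.87
tool_pos: [0.6373, 0.0093, 0.186]
orientation: [0.0, 0.039, 0.999, 0.0]
force: [0.2, -0.4, -1.7]
opening: 0.012
```

Request:
carry_out(deltas=[{"tx": 0, "ty": 0, "tz": 0.018, "yaw": 0}, {"tx": 0, "ty": 0, "tz": 0.032, "yaw": 0}, {"tx": 0, "ty": 0, "tz": 0.042, "yaw": 0}, {"tx": 0, "ty": 0, "tz": 0.048, "yaw": 0}, {"tx": 0, "ty": 0, "tz": 0.05, "yaw": 0}])

```text
clock: 8.28
tool_pos: [0.6374, 0.0093, 0.1932]
orientation: [0.0, 0.039, 0.999, 0.0]
force: [-0.1, -0.6, -1.8]
opening: 0.0119
```

```bash
cat >> h.py <<'E'
def bead(t,ext):
    s=manip.state(); print(s['clock'],s['tool_pos'].round(4),s['orientation'].round(4),s['force'].round(1),s['joints'].round(2)); b=[]
    for n in('side','scene'):
        p=snap(n,t+n).astype(int); d=np.load(f'pics/{t+n}.npz'); T=d['view']; k=d['k']
        c=T[:3,:3]@np.array([*s['tool_pos'][:2],s['tool_pos'][2]-.045])+T[:3,3]
        u,v=int(k[0]*c[0]/c[2]+k[2]),int(k[1]*c[1]/c[2]+k[3]); b.append((u,v))
        cv2.imwrite(f'pics/{t+n}c.png',cv2.resize(cv2.imread(f'pics/{t+n}.png')[v-50:v+70,u-60:u+60],(400,400),interpolation=2))
    cv2.imwrite(f'pics/{t}.png',np.hstack([cv2.imread(f'pics/{t}{n}c.png') for n in('side','scene')])); print(b)
E
python3 -c "
from h import *
bead('e1',0)"
```

```text
8.2833 [0.6374 0.0093 0.1932] [0.     0.0394 0.9992 0.    ] [-0.1 -0.6 -1.8] [-0.44  0.47  0.45  1.7  -0.23  1.02  1.58]
[(352, 191), (313, 214)]
```

View pics/e1.png

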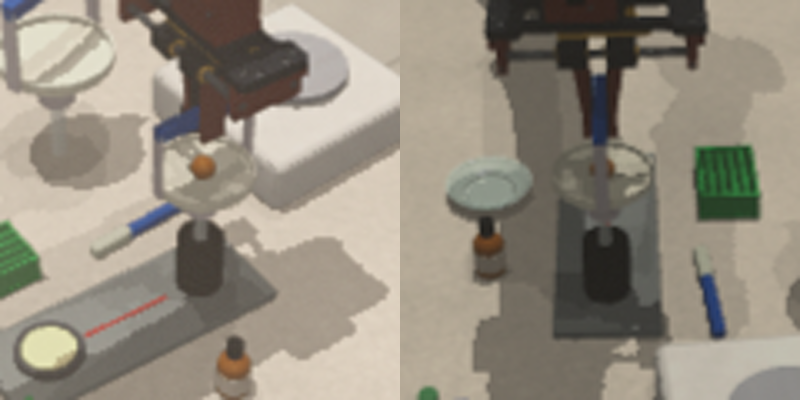

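The carrier hangs level with its bead central and the stem rising straight out of the cup. Force is about 2 N. I'll lift another 45 mm.

Request:
carry_out(deltas=[{"tx": 0, "ty": 0, "tz": 0.006, "yaw": 0}, {"tx": 0, "ty": 0, "tz": 0.018, "yaw": 0}, {"tx": 0, "ty": 0, "tz": 0.035, "yaw": 0}, {"tx": 0, "ty": 0, "tz": 0.055, "yaw": 0}, {"tx": 0, "ty": 0, "tz": 0.08, "yaw": 0}])

```text
clock: 8.8
tool_pos: [0.6373, 0.0093, 0.2054]
orientation: [-0.0, 0.039, 0.999, 0.0]
force: [0.2, -0.0, -1.2]
opening: 0.0116
```

Request:
carry_out(deltas=[{"tx": 0, "ty": 0, "tz": 0.025, "yaw": 0}, {"tx": 0, "ty": 0, "tz": 0.05, "yaw": 0}, {"tx": 0, "ty": 0, "tz": 0.075, "yaw": 0}, {"tx": 0, "ty": 0, "tz": 0.1, "yaw": 0}, {"tx": 0, "ty": 0, "tz": 0.125, "yaw": 0}])

```text
clock: 9.22
tool_pos: [0.6373, 0.0093, 0.2243]
orientation: [0.0, 0.039, 0.999, 0.0]
force: [-0.3, 0.6, -1.5]
opening: 0.0116
```

Request:
carry_out(deltas=[{"tx": 0, "ty": 0, "tz": 0.025, "yaw": 0}, {"tx": 0, "ty": 0, "tz": 0.05, "yaw": 0}, {"tx": 0, "ty": 0, "tz": 0.07, "yaw": 0}, {"tx": 0, "ty": 0, "tz": 0.085, "yaw": 0}, {"tx": 0, "ty": 0, "tz": 0.095, "yaw": 0}])

```text
clock: 9.63
tool_pos: [0.6374, 0.0092, 0.2384]
orientation: [0.0, 0.039, 0.999, 0.0]
force: [-0.5, -0.0, -1.7]
opening: 0.012
```

Request:
carry_out(deltas=[{"tx": 0, "ty": 0, "tz": 0, "yaw": 0}, {"tx": 0, "ty": 0, "tz": 0, "yaw": 0}, {"tx": 0, "ty": 0, "tz": 0, "yaw": 0}, {"tx": 0, "ty": 0, "tz": 0, "yaw": 0}, {"tx": 0, "ty": 0, "tz": 0, "yaw": 0}])

```text
clock: 10.05
tool_pos: [0.6372, 0.0092, 0.2379]
orientation: [-0.0, 0.039, 0.999, -0.0]
force: [0.4, -0.3, -1.1]
opening: 0.0118
```

Clear of the cup: risen 77 mm, so the foot is about 22 mm above the mouth. Next comes the combined gentle travel (dx −160, dy +13 mm) and a −90° turn, which keeps joint 7 in range.

Request:
carry_out(deltas=[{"tx": -0.003, "ty": 0, "tz": 0, "yaw": -0.002}, {"tx": -0.012, "ty": 0.001, "tz": 0, "yaw": -0.009}, {"tx": -0.027, "ty": 0.002, "tz": 0, "yaw": -0.019}, {"tx": -0.049, "ty": 0.004, "tz": 0, "yaw": -0.034}, {"tx": -0.076, "ty": 0.006, "tz": 0, "yaw": -0.054}])

```text
clock: 10.47
tool_pos: [0.6257, 0.0101, 0.2381]
orientation: [-0.0, 0.097, 0.995, 0.0]
force: [-0.3, 0.1, -1.8]
opening: 0.0117
```

Request:
carry_out(deltas=[{"tx": -0.03, "ty": 0.002, "tz": 0, "yaw": -0.021}, {"tx": -0.061, "ty": 0.005, "tz": 0, "yaw": -0.043}, {"tx": -0.091, "ty": 0.007, "tz": 0, "yaw": -0.064}, {"tx": -0.122, "ty": 0.01, "tz": 0, "yaw": -0.086}, {"tx": -0.152, "ty": 0.012, "tz": 0, "yaw": -0.107}])

```text
clock: 10.88
tool_pos: [0.6026, 0.012, 0.2381]
orientation: [-0.0, 0.208, 0.978, 0.0]
force: [0.2, -0.3, -2.0]
opening: 0.0117
```

Request:
carry_out(deltas=[{"tx": -0.03, "ty": 0.002, "tz": 0, "yaw": -0.021}, {"tx": -0.061, "ty": 0.005, "tz": 0, "yaw": -0.043}, {"tx": -0.091, "ty": 0.007, "tz": 0, "yaw": -0.064}, {"tx": -0.122, "ty": 0.01, "tz": 0, "yaw": -0.086}, {"tx": -0.152, "ty": 0.012, "tz": 0, "yaw": -0.107}])

```text
clock: 11.3
tool_pos: [0.5799, 0.0139, 0.2382]
orientation: [-0.0, 0.316, 0.949, 0.0]
force: [0.5, 0.7, -2.3]
opening: 0.0118
```

```bash
python3 -c "
from h import *
s=manip.state();print(s['joints'].round(3),s['dq'].round(3),s['tool_pos'],s['orientation'].round(4))"
```

```text
[-0.602  0.343  0.601  1.802 -0.219  1.064  1.007] [-0.146 -0.081  0.127  0.131  0.006 -0.036 -0.525] [0.57987452 0.01385174 0.23817035] [-0.000e+00  3.163e-01  9.487e-01  1.000e-04]
```

Request:
carry_out(deltas=[{"tx": -0.03, "ty": 0.002, "tz": 0, "yaw": -0.021}, {"tx": -0.061, "ty": 0.005, "tz": 0, "yaw": -0.043}, {"tx": -0.091, "ty": 0.007, "tz": 0, "yaw": -0.064}, {"tx": -0.122, "ty": 0.01, "tz": 0, "yaw": -0.086}, {"tx": -0.152, "ty": 0.012, "tz": 0, "yaw": -0.107}])

```text
clock: 11.72
tool_pos: [0.5571, 0.0156, 0.2382]
orientation: [-0.0, 0.42, 0.907, 0.0]
force: [-0.3, 0.5, -1.8]
opening: 0.0115
```

Request:
carry_out(deltas=[{"tx": -0.03, "ty": 0.002, "tz": 0, "yaw": -0.021}, {"tx": -0.061, "ty": 0.005, "tz": 0, "yaw": -0.043}, {"tx": -0.091, "ty": 0.007, "tz": 0, "yaw": -0.064}, {"tx": -0.122, "ty": 0.01, "tz": 0, "yaw": -0.086}, {"tx": -0.152, "ty": 0.012, "tz": 0, "yaw": -0.107}])

```text
clock: 12.13
tool_pos: [0.5342, 0.0174, 0.2382]
orientation: [-0.0, 0.519, 0.855, 0.0]
force: [-1.6, -0.8, -2.3]
opening: 0.0116
```

Request:
carry_out(deltas=[{"tx": -0.03, "ty": 0.002, "tz": 0, "yaw": -0.021}, {"tx": -0.061, "ty": 0.005, "tz": 0, "yaw": -0.043}, {"tx": -0.091, "ty": 0.007, "tz": 0, "yaw": -0.064}, {"tx": -0.122, "ty": 0.01, "tz": 0, "yaw": -0.086}, {"tx": -0.152, "ty": 0.012, "tz": 0, "yaw": -0.107}])

```text
clock: 12.55
tool_pos: [0.5115, 0.0192, 0.2382]
orientation: [-0.0, 0.612, 0.791, 0.0]
force: [0.2, 0.6, -2.1]
opening: 0.0114
```

Request:
carry_out(deltas=[{"tx": -0.03, "ty": 0.002, "tz": 0, "yaw": -0.021}, {"tx": -0.061, "ty": 0.005, "tz": 0, "yaw": -0.043}, {"tx": -0.091, "ty": 0.007, "tz": 0, "yaw": -0.064}, {"tx": -0.122, "ty": 0.01, "tz": 0, "yaw": -0.086}, {"tx": -0.152, "ty": 0.012, "tz": 0, "yaw": -0.107}])

```text
clock: 12.97
tool_pos: [0.4887, 0.021, 0.2382]
orientation: [-0.0, 0.696, 0.718, 0.0]
force: [0.6, 0.5, -2.5]
opening: 0.0116
```

Request:
carry_out(deltas=[{"tx": -0.027, "ty": 0.002, "tz": 0, "yaw": -0.019}, {"tx": -0.049, "ty": 0.004, "tz": 0, "yaw": -0.034}, {"tx": -0.064, "ty": 0.005, "tz": 0, "yaw": -0.045}, {"tx": -0.073, "ty": 0.006, "tz": 0, "yaw": -0.051}, {"tx": -0.076, "ty": 0.006, "tz": 0, "yaw": -0.054}])

```text
clock: 13.38
tool_pos: [0.4774, 0.0219, 0.2382]
orientation: [-0.0, 0.735, 0.678, 0.0]
force: [-0.4, 0.1, -2.0]
opening: 0.0117
```

Request:
carry_out(deltas=[{"tx": 0, "ty": 0, "tz": 0, "yaw": 0}, {"tx": 0, "ty": 0, "tz": 0, "yaw": 0}, {"tx": 0, "ty": 0, "tz": 0, "yaw": 0}, {"tx": 0, "ty": 0, "tz": 0, "yaw": 0}, {"tx": 0, "ty": 0, "tz": 0, "yaw": 0}])

```text
clock: 13.8
tool_pos: [0.4778, 0.0218, 0.2381]
orientation: [0.0, 0.734, 0.679, -0.0]
force: [-0.2, -0.8, -1.3]
opening: 0.0119
```

```bash
python3 -c "
from h import *
bead('e2',0)"
```

```text
13.8 [0.4778 0.0218 0.2381] [ 1.000e-04  7.345e-01  6.787e-01 -0.000e+00] [-0.2 -0.8 -1.3] [-0.91  0.15  0.82  2.03 -0.13  1.01 -0.1 ]
[(303, 201), (312, 173)]
```

View pics/e2.png

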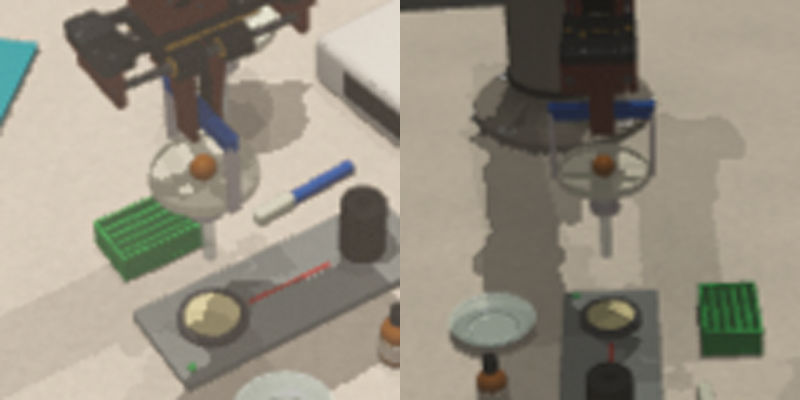

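Turned square with the bead central: side crop (204,166), dish centre about (203,172). Lowering about 52 mm over the lamp.

Request:
carry_out(deltas=[{"tx": 0, "ty": 0, "tz": -0.004, "yaw": 0}, {"tx": 0, "ty": 0, "tz": -0.012, "yaw": 0}, {"tx": 0, "ty": 0, "tz": -0.025, "yaw": 0}, {"tx": 0, "ty": 0, "tz": -0.042, "yaw": 0}, {"tx": 0, "ty": 0, "tz": -0.062, "yaw": 0}])

```text
clock: 14.32
tool_pos: [0.4777, 0.0219, 0.2286]
orientation: [0.0, 0.734, 0.679, 0.0]
force: [0.2, -0.1, -2.3]
opening: 0.012
```

Request:
carry_out(deltas=[{"tx": 0, "ty": 0, "tz": -0.022, "yaw": 0}, {"tx": 0, "ty": 0, "tz": -0.044, "yaw": 0}, {"tx": 0, "ty": 0, "tz": -0.066, "yaw": 0}, {"tx": 0, "ty": 0, "tz": -0.088, "yaw": 0}, {"tx": 0, "ty": 0, "tz": -0.11, "yaw": 0}])

```text
clock: 14.73
tool_pos: [0.4777, 0.0219, 0.2119]
orientation: [-0.0, 0.734, 0.679, -0.0]
force: [-0.0, 0.2, -1.6]
opening: 0.012
```

Request:
carry_out(deltas=[{"tx": 0, "ty": 0, "tz": -0.022, "yaw": 0}, {"tx": 0, "ty": 0, "tz": -0.044, "yaw": 0}, {"tx": 0, "ty": 0, "tz": -0.066, "yaw": 0}, {"tx": 0, "ty": 0, "tz": -0.088, "yaw": 0}, {"tx": 0, "ty": 0, "tz": -0.11, "yaw": 0}])

```text
clock: 15.15
tool_pos: [0.4777, 0.0219, 0.1955]
orientation: [0.0, 0.734, 0.679, 0.0]
force: [-0.6, 0.4, -0.7]
opening: 0.0118
```

Request:
carry_out(deltas=[{"tx": 0, "ty": 0, "tz": -0.02, "yaw": 0}, {"tx": 0, "ty": 0, "tz": -0.037, "yaw": 0}, {"tx": 0, "ty": 0, "tz": -0.05, "yaw": 0}, {"tx": 0, "ty": 0, "tz": -0.057, "yaw": 0}, {"tx": 0, "ty": 0, "tz": -0.06, "yaw": 0}])

```text
clock: 15.57
tool_pos: [0.4777, 0.0219, 0.1867]
orientation: [-0.0, 0.734, 0.679, -0.0]
force: [-0.5, -0.4, -2.5]
opening: 0.0117
```

Request:
carry_out(deltas=[{"tx": 0, "ty": 0, "tz": 0, "yaw": 0}, {"tx": 0, "ty": 0, "tz": 0, "yaw": 0}, {"tx": 0, "ty": 0, "tz": 0, "yaw": 0}, {"tx": 0, "ty": 0, "tz": 0, "yaw": 0}, {"tx": 0, "ty": 0, "tz": 0, "yaw": 0}])

```text
clock: 15.98
tool_pos: [0.4778, 0.0219, 0.1869]
orientation: [0.0, 0.734, 0.679, 0.0]
force: [-0.1, 0.2, -1.5]
opening: 0.0115
```

Request:
carry_out(deltas=[{"tx": 0, "ty": 0, "tz": 0, "yaw": 0}, {"tx": 0, "ty": 0, "tz": 0, "yaw": 0}, {"tx": 0, "ty": 0, "tz": 0, "yaw": 0}, {"tx": 0, "ty": 0, "tz": 0, "yaw": 0}, {"tx": 0, "ty": 0, "tz": 0, "yaw": 0}])

```text
clock: 16.4
tool_pos: [0.4777, 0.0219, 0.1868]
orientation: [-0.0, 0.734, 0.679, -0.0]
force: [-0.8, -0.0, -1.1]
opening: 0.0116
```

```bash
python3 -c "
from h import *
bead('e3',0)"
```

```text
16.4 [0.4777 0.0219 0.1868] [-0.      0.7344  0.6787 -0.    ] [-0.8 -0.  -1.1] [-0.85  0.24  0.8   2.09 -0.22  0.89 -0.01]
[(304, 215), (313, 186)]
```

View pics/e3.png

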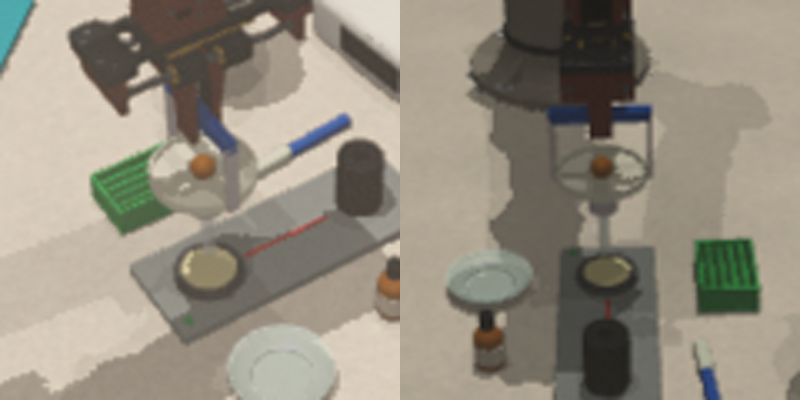

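The last picture shows the carrier level over the lamp. The bead is central, the stem foot at scene crop (604,246) is above the lamp at (606,272), and there is a visible gap. The jaw direction is −4.5°, so the bar is square across the stand. Handing in.

```bash
python3 -c "
from rig import manip
s=manip.state();print(s['clock'],abs(s['dq']).max());print(manip.close_job())"
```

```text
16.5 0.0010881940968432277
the job is handed in; nothing more can be done
None
```

I lifted the small white carrier straight out of its cup by the blue bar and turned it −90° while moving it slowly over the lamp. I then lowered it and handed in at 16.5 s, still holding it.

- **Position:** the foot is about 23 mm above the lamp face. It should be within about 3 mm of the lamp's axis; the two lamp measurements differed by about 3 mm.
- **Bar and dish:** the bar is square across the stand to about 1°. The dish looks level and the bead central in both fixed views.
- **Hold:** the joints were at rest, the opening was about 11.7 mm on the bar, and the force matched the carrier's weight of about 2 N.
- **Surroundings:** the stand was clear of the carrier, and none of the bystanders visible in the last crops looked moved.

I judged the foot's position from the grasp and arm readings, without measuring it separately. No check failed. One move call was refused at the start because a row left out some fields; nothing moved, and I resent it.

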